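# Bring the bench lamp out one hole and switch it on

### The arm

A 7-joint arm with a two-finger parallel gripper is mounted at the origin on the work surface. World frame = base frame: x ahead of the robot, y to its left, z up, the work surface at z = 0. Lengths are in m, angles in rad, forces in N, time in s.
With the tool pointing down it reaches from about 0.425 to 0.8 m from the base axis. Payload 8.3 kg.
Tool frame: the origin (TCP) lies midway between the tips of the shut fingers; the grasp point (between the pads) lies 19 mm behind it; z points along the fingers, y is the direction in which the jaws open and shut (so a half turn about z gives the same grasp; the last joint's range is limited). The gripper opens to 85 mm and grips with 20 to 120 N. Pads are 22 mm wide; open, the fingers measure 114 mm over their backs; the gripper's body (76 mm by 85 mm) begins 54 mm behind the grasp point. The pads swing forward as they close: fully open they stand 13 mm farther back than shut.
Start: joints at [1.068, 0.383, 0.016, 1.37, -0.006, 1.388, -0.046], TCP at [0.266, -0.565, 0.231] pointing down, gripper open.
Joint ranges: [-2.95, 2.95], [-0.25, 2.06], [-1.52, 1.56], [0.18, 2.33], [-1.44, 4.58], [0.02, 2.06], [-3.01, 3.01]. Speed limits (rad/s): [2.39, 2.39, 3.01, 3.01, 3.14, 3.14, 3.14].

### API

Orientations are given as a unit quaternion [x, y, z, w].
In Python, from cell import ctrl, eyes, models gives the robot as it stands.
- The arm moves only by the tool play_rows, never from a script. Its argument "increments" is a list of rows, each an object of numbers: "dx", "dy", "dz": the shift along the tool's x, y, z in units of 40 mm (1.0 is 40 mm); "roll": the turn about the tool's z in units of 10 degrees (1.0 is 10 degrees); "jaw": the opening, from -1 (shut) to 1 (fully open). A call has 1 to 10 rows; each row is the pose to reach, as a shift and turn from the pose commanded when the call began, along the tool's axes at that moment; what a row does not reach only later rows make up. A row lasts 1/8 s, in which the tool goes at most 62.5 mm and 10.7 degrees, less where a joint would pass 70% of its speed; a pose out of reach is approached as far as the arm can. A call with a gripper value outside its range is refused whole. The fingers move at their own pace and stop on an object; "grip_force" is the grip in N (left out, the last holds). Time passes only in rows, so rows that repeat a pose let the fingers close. It gives the time, the measured TCP pose, the force and the opening at its end, in the units of the state.
- ctrl.observe(): the state, without advancing time (a new reading comes with each control period).
- eyes.snapshot(name): name is "side" or "top"; returns the picture (384x512x3 uint8, red, green, blue); there is no depth.
- eyes.calibration(name): a dict with "mtx" (3x3 intrinsics, pixels), "extrinsics" (4x4, takes a point from world to camera coordinates). Camera axes: x right, y up, looking along -z (the intrinsics and any distortion apply to the point x, -y, -z); pixel columns grow to the right and rows downward; lengths in m; the calibration is good to about 2 mm. A picture is of the moment at which its call begins. calibration takes no time and is no camera call.
- ctrl.hand_in(): hands the job in, once; it reports no verdict.
Trained networks look in the newest picture that a camera, given by its name, has taken for a name from the list of things; names that differ only in an ending like _2 or _b are one class to them, and where a whole thing is asked for, a point or a joint stands for the part that bears it (a point fixed in the world has none). Each returns a list of dicts, best first, with "score" (0 to 1); they miss things now and then, are a little off and sometimes report something else, mostly with a low value. They report only what shows in the picture. A call takes as long as a camera call. They do not tell look-alikes from the thing itself.
- models.recognise(camera, query): "position" ([x, y, z] in m, in world coordinates, good to about 4 mm: the middle of the surface that is visible of it).
- models.regions_of(camera, query): "region" (384x512 bool, what is visible of it).
The state is a dict: "clock": time; "joint_pos": joint angles; "qd": joint speeds; "tau": joint torques, N m; "ee_pos": TCP position; "eef_rot": TCP orientation; "wrist_force": force on the tool from outside, world axes, zero at the start; "wrist_torque": the same for the moment, N m; "gripper_width": opening from 0.0 (shut) to 1.0 (fully open).
Only numpy, scipy, OpenCV 4.12 (cv2) and the standard library are available. Lean on these libraries where they do the work, as an engineer would, in place of code of your own. Each camera call takes 0.05 s, during which the arm holds its last target.

### The job

Light up the movement: draw the bench lamp's head out by one hole of its telescoping boom, so that it hangs over the green movement ring. Press the brass snap button in flush, slide the outer tube out gently until the button springs out in the very next hole, never forcing the tube against the button, and switch the lamp on with the black toggle on its base. Leave everything else on the bench as it is.

Things in the scene. Friction and masses are not known exactly. Their poses are not given: they have to be found in the camera images.
- lamp: Bench lamp, fixed: grey base 200 x 130 x 20 mm, a post, and at its top, 220 mm above the bench, a level boom (inner steel tube 16 mm square, clamped at the post). Origin: under the base's centre, on the bench; z up. The boom runs along this frame's +y (out = +y), 60 mm to the +x side of the origin.
- sleeve: Boom's aluminium outer tube, 22 mm square, 238 mm long, carries the lamp head at its +y end. Origin: on its axis, at the 12 mm hole the button sits in at the start (tube from y -133 to +105 mm); axes as the lamp's. More holes in its +x wall, unevenly spaced: drawn out 48 to 84 mm (differs from lamp to lamp) the next one meets the button. Sliding friction 4 N; play 1 mm either way in a hole.
- snap_button: Brass spring button, 10 mm wide, domed, on the inner tube (does not slide along). Stands 5.5 mm proud of the outer tube's +x face and locks the tube; bears 20 N at most. Origin: its tip; goes in along the lamp's -x, 2 N out, 4.5 N flush. A finger pad squeezing the tube over it presses it flush; then sliding the tube takes its dome under the wall (10 N at first, 6 N after), till the next hole.
- head (a point): Middle of the underside of the round grey lamp head, 112 mm across, at the outer end of the boom (155 mm out from the outer tube's origin and 46 mm below the tube's axis).
- lamp_switch (a joint): Angle of the black toggle lever on the lamp's base: 0 = off, leaning 0.35 rad to the lamp's -x side; 0.7 = fully on, leaning as far to the +x side. Turns about an axis parallel to the lamp's y, 28 mm above the bench, at x -60, y +10 mm of the lamp's origin; stays where it is left (about 1.3 N at the tip). On means over 0.55.
- switch_tip (a point): Tip of the black toggle lever, a rod 9 mm thick whose tip lies 34.5 mm from its pivot; about 60 mm above the bench when off.
- movement_ring: Green plastic movement ring, 40 mm across, 9 mm high, with two lugs, a brass watch movement in it; lies on the bench where the lamp head is wanted. Origin: centre of its underside. Leave it where it is.
- glass_dome: Small glass dome with a knob on a dark wooden foot, 72 mm across, 74 mm high. Bystander. Origin: centre of its underside.
- case_wrench: Stainless case back wrench lying flat, 150 x 60 mm, 20 mm high. Bystander. Origin: centre of its underside.
- tweezer_block: Aluminium tweezer block 70 x 36 x 30 mm with three tweezers standing in it, 120 mm high. Bystander. Origin: centre of its underside.
- eye_loupe: Black eye loupe standing on its narrow end, 38 mm across, 34 mm high. Bystander. Origin: centre of its underside.
- parts_tin: Round aluminium parts tin with a glass lid, 66 mm across, 19 mm high. Bystander. Origin: centre of its underside.
- screwdriver: Small screwdriver with a blue sleeve lying flat, about 115 mm long, 10 mm high. Bystander. Origin: centre of its underside.
There are look-alikes about, which are no part of the job. Of the things shaped like the movement_ring, the green one is meant.

How it is judged:
By the outcome, as a careful person would: the job done as asked, in the order asked, and still so for the second after the job is handed in, with the robot touching nothing.
It also fails if it takes over 51 s, if anything falls off the work surface, if the arm or the gripper's body presses on something with over 40 N, if the wrist force passes 120 N, or if a joint passes its speed limit or range.

## Working session

There is one attempt and no reset: what is moved stays moved. The work goes in short steps, Python scripts to look and compute and a tool call to move; the robot and the scene stay as the last step left them, time stands still between calls to the robot, and variables do not carry over. Pictures are saved under pics/ and viewed, and the job is handed in when it is done.

Besides the shell and the picture viewer there is one more tool, called after ">>>" as name([rows], argument=value, ...), one row to a line, values as JSON. play_rows: Moves the arm, as the interface text tells. Its arguments: {"type":"object","properties":{"increments":{"type":"array","items":{"type":"object","properties":{"dx":{"type":"number"},"dy":{"type":"number"},"dz":{"type":"number"},"roll":{"type":"number"},"jaw":{"type":"number"}}}},"grip_force":{"type":"number"}},"required":["increments"]}

```bash
ls; mkdir -p pics
python3 - <<'E'
from cell import ctrl, eyes, models
import cv2,numpy as np
for n in("side","top"):
    im=eyes.snapshot(n); cv2.imwrite(f"pics/{n}0.png",cv2.resize(im[:,:,::-1],(800,600),interpolation=cv2.INTER_CUBIC))
    c=eyes.calibration(n); print(n,np.round(c['mtx'],1).tolist(),np.round(c['extrinsics'],3).tolist(),[k for k in c])
    for q in["lamp","sleeve","snap_button","head","lamp_switch","switch_tip","movement_ring"]:
        print(q,[(np.round(d['position'],3).tolist(),round(d['score'],2)) for d in models.recognise(n,q)][:3])
s=ctrl.observe();print({k:np.round(v,3).tolist() for k,v in s.items()})
E
```

```text
pics
side [[483.9, 0.0, 261.5], [0.0, 483.9, 193.2], [0.0, 0.0, 1.0]] [[-0.995, -0.102, -0.006, 0.585], [0.062, -0.646, 0.761, -0.178], [-0.082, 0.757, 0.649, -1.466], [0.0, 0.0, 0.0, 1.0]] ['mtx', 'extrinsics']
lamp [([0.594, -0.172, 0.184], 0.77)]
sleeve [([0.636, 0.095, 0.202], 0.92)]
snap_button [([0.433, -0.459, 0.018], 0.63)]
head [([0.637, 0.093, 0.2], 0.85)]
lamp_switch []
switch_tip []
movement_ring [([0.569, 0.215, 0.009], 0.67), ([0.653, 0.252, 0.005], 0.66), ([0.667, 0.164, 0.01], 0.58)]
top [[492.5, 0.0, 255.5], [0.0, 492.5, 188.6], [0.0, 0.0, 1.0]] [[-0.023, -1.0, 0.005, -0.046], [0.994, -0.023, 0.109, -0.58], [-0.109, 0.008, 0.994, -1.591], [0.0, 0.0, 0.0, 1.0]] ['mtx', 'extrinsics']
lamp [([0.578, -0.192, 0.185], 0.75), ([0.632, 0.067, 0.201], 0.62), ([0.393, 0.395, 0.049], 0.32)]
sleeve [([0.628, 0.063, 0.198], 0.7)]
snap_button []
head [([0.632, 0.066, 0.203], 0.85)]
lamp_switch []
switch_tip []
movement_ring [([0.658, 0.252, 0.008], 0.64), ([0.571, 0.214, 0.007], 0.52)]
{'clock': 0.8, 'joint_pos': [1.068, 0.383, 0.016, 1.37, -0.006, 1.388, -0.047], 'qd': [-0.0, -0.0, 0.0, -0.001, -0.001, 0.001, -0.001], 'tau': [-0.001, -62.726, 0.842, -37.207, 0.016, 0.003, 0.0], 'ee_pos': [0.266, -0.566, 0.231], 'eef_rot': [0.976, 0.218, 0.0, -0.0], 'wrist_force': [0.544, -0.189, -1.237], 'wrist_torque': [0.036, 0.018, 0.02], 'gripper_width': 0.999}
```

View pics/side0.png

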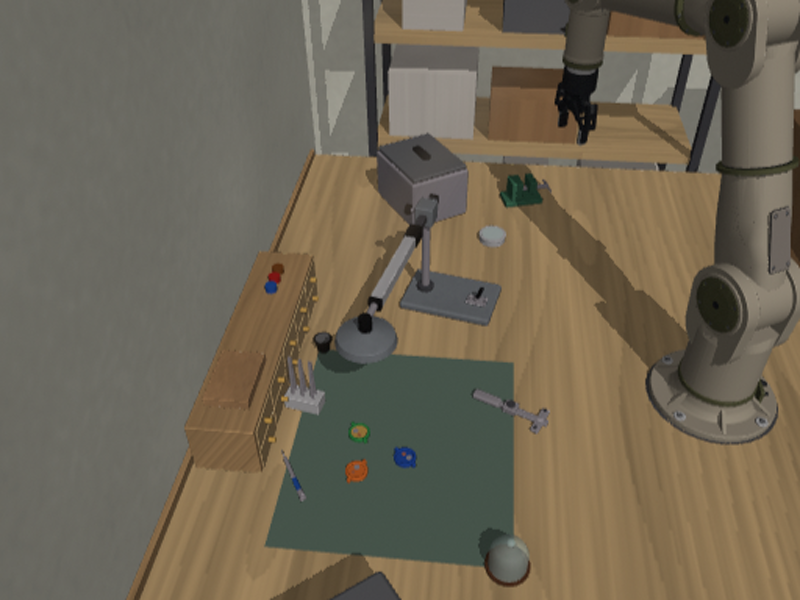

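View pics/top0.png

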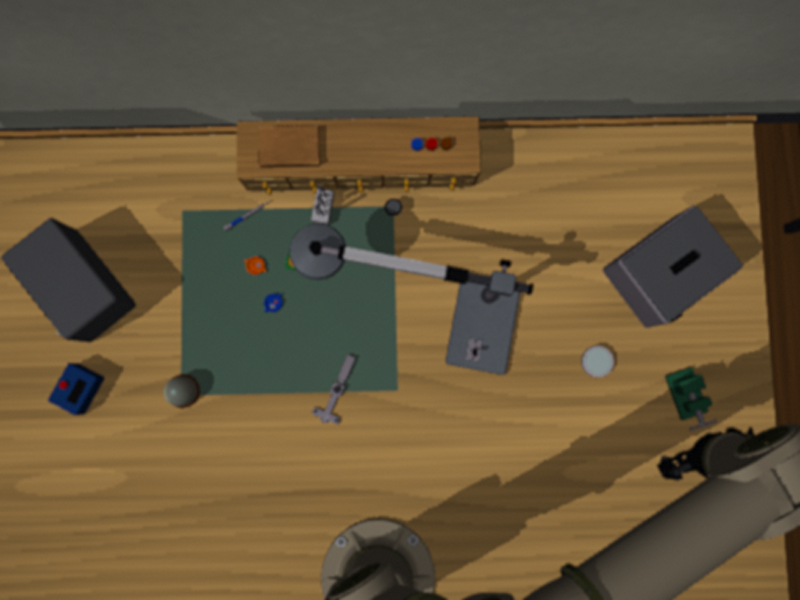

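```bash
cat > h.py <<'E'
from cell import ctrl, eyes, models
import cv2,numpy as np
def ray(n,uv):
    c=eyes.calibration(n);E=np.array(c['extrinsics']);K=np.array(c['mtx'])
    R,t=E[:3,:3],E[:3,3]
    d=np.array([(uv[0]-K[0,2])/K[0,0],-(uv[1]-K[1,2])/K[1,1],-1.])
    return -R.T@t, R.T@d
def onz(n,uv,z):
    o,d=ray(n,uv); return o+d*(z-o[2])/d[2]
def proj(n,p):
    c=eyes.calibration(n);E=np.array(c['extrinsics']);K=np.array(c['mtx'])
    q=E[:3,:3]@np.asarray(p)+E[:3,3]; return np.array([K[0,0]*q[0]/-q[2]+K[0,2],K[1,1]*-q[1]/-q[2]+K[1,2]])
def tri(uvs,uvt):
    o1,d1=ray("side",uvs);o2,d2=ray("top",uvt)
    A=np.stack([d1,-d2],1);s=np.linalg.lstsq(A,o2-o1,rcond=None)[0]
    a,b=o1+s[0]*d1,o2+s[1]*d2; return (a+b)/2,np.linalg.norm(a-b)
def crop(n,im,x0,y0,w,h,name,k=None):
    k=k or min(800/w,600/h)
    cv2.imwrite("pics/"+name,cv2.resize(im[y0:y0+h,x0:x0+w,::-1],None,fx=k,fy=k,interpolation=cv2.INTER_CUBIC))
E
python3 - <<'E'
from h import *
im=eyes.snapshot("side");crop("side",im,205,110,133,100,"s1.png",6);np.save("side0.npy",im)
im=eyes.snapshot("top");crop("top",im,180,140,160,110,"t1.png",5);np.save("top0.npy",im)
E
```

```text
(no output)
```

View pics/s1.png

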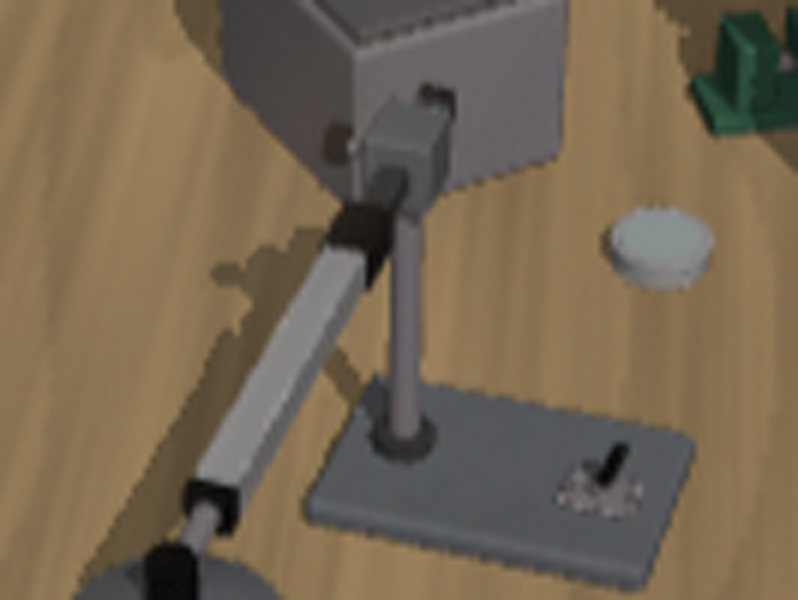

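View pics/t1.png

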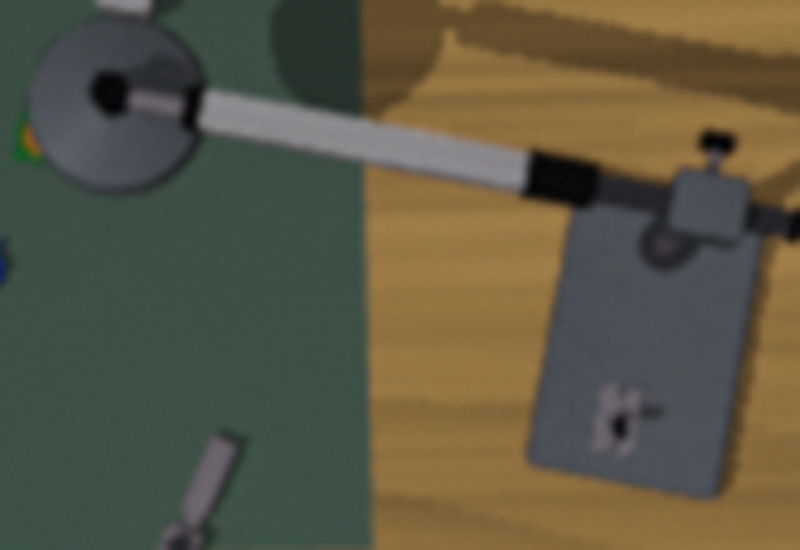

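Run:
```python
from h import *
def T(u,v):return (180+u/5,140+v/5)
def S(u,v):return (205+u/6,110+v/6)
a=onz("top",T(597,187),.231);b=onz("top",T(187,106),.231);d=b-a
print("tube ends",a,b,np.linalg.norm(d),np.degrees(np.arctan2(-d[0],d[1])))
# base corners top z=.02
C=[onz("top",T(*p),.02) for p in[(530,462),(712,496)]]
Cs=[onz("side",S(*p),.02) for p in[(306,505),(640,575),(692,438),(372,382)]]
print(C,Cs)
print("base len",np.linalg.norm(Cs[0]-Cs[1]),np.linalg.norm(Cs[1]-Cs[2]),np.mean(Cs,0), Cs[0]-Cs[1])
print("switch tip tri",tri(S(622,445),T(655,411)),tri(S(622,445),T(620,428)),tri(S(606,480),T(620,428)))
print("ring?",tri(S(0,0),T(0,0))[1])
for n in("side","top"):
  for q in["lamp_switch","switch_tip","snap_button"]:
    r=models.regions_of(n,q)
    for e in r[:3]:
        ys,xs=np.nonzero(e['region']);print(n,q,e['score'],xs.mean(),ys.mean(),len(xs))
```

```text
tube ends [ 0.58651185 -0.18612904  0.231     ] [0.63937152 0.05064018 0.231     ] 0.2425980427027458 -12.585127651358249
[array([ 0.43274032, -0.15674363,  0.02      ]), array([ 0.40770714, -0.27567857,  0.02      ])] [array([ 0.62553761, -0.18632465,  0.02      ]), array([ 0.43587991, -0.14497499,  0.02      ]), array([ 0.40864182, -0.26730751,  0.02      ]), array([ 0.59887356, -0.30212893,  0.02      ])]
base len 0.19411295379194593 0.12532821111290196 [ 0.51723323 -0.22518402  0.02      ] [ 0.1896577  -0.04134967  0.        ]
switch tip tri (array([ 0.4564939 , -0.23783037,  0.03629728]), np.float64(0.01440012372047327)) (array([ 0.45113509, -0.21288781,  0.05610862]), np.float64(0.002759504129242108)) (array([ 0.45535598, -0.21609353,  0.02693427]), np.float64(0.0038136844676343903))
ring? 0.05752398272070456
```

```bash
cat > fit.py <<'E'
from h import *
from scipy.optimize import least_squares
def T(u,v):return np.array((180+u/5,140+v/5))
def S(u,v):return np.array((205+u/6,110+v/6))
def W(p,x):
    c,s=np.cos(p[2]),np.sin(p[2]); return np.array([p[0]+c*x[0]-s*x[1],p[1]+s*x[0]+c*x[1],x[2]])
# p: x0,y0,yaw,sleeve y0, boom z
def obs(p):
    y=p[3];h=.011;z=p[4]
    return [("top",(-.1,.065,.02),T(528,462)),("top",(-.1,-.065,.02),T(714,498)),
    ("side",(.1,.065,.02),S(305,508)),("side",(-.1,.065,.02),S(642,578)),("side",(-.1,-.065,.02),S(694,438)),
    ("side",(.1,-.065,.02),S(372,382)),
    ("top",(.06,y-.133,z+h),T(598,187)),("top",(.06,y+.105,z+h),T(187,106)),
    ("side",(.06+h,y+.105,z+h),S(186,487)),("side",(.06-h,y+.105,z+h),S(238,495)),
    ("side",(.06+h,y-.133,z+h),S(345,203)),("side",(.06-h,y-.133,z+h),S(392,213)),
    ("side",(.06-h,y+.105,z-h),S(232,533)),
    ("top",(.06,y+.155,z-.02),T(113,105))]
def res(p):
    return np.concatenate([proj(n,W(p,x))-uv for n,x,uv in obs(p)])
r=least_squares(res,[.517,-.225,-.21,.09,.22],loss='soft_l1');p=r.x
if __name__=="__main__":
    print(p,np.degrees(p[2]));print(np.round(res(p).reshape(-1,2),1))
    print("button tip",W(p,(.06+.0165,p[3],p[4])),"head",W(p,(.06,p[3]+.155,p[4]-.046)))
    print("pivot",W(p,(-.06,.01,.028)),"tip",W(p,(-.06-.0345*np.sin(.35),.01,.028+.0345*np.cos(.35))))
    for pt in [(-.06,.01,.028),(-.06-.0345*np.sin(.35),.01,.028+.0345*np.cos(.35))]:
        w=W(p,pt);print((proj("side",w)-[205,110])*6,(proj("top",w)-[180,140])*5)
E
python3 fit.py
```

```text
[ 0.51757972 -0.23127254 -0.21176385  0.19425092  0.2165472 ] -12.13317470268655
[[-2.7 -0.2]
 [-1.   0.1]
 [-0.8 -1. ]
 [ 0.4 -0.8]
 [ 0.4 -1.1]
 [-0.4 -2.4]
 [-1.1 -0.7]
 [ 0.8  0.3]
 [ 0.9 -0.1]
 [-0.3  0.2]
 [ 0.8  0.3]
 [-0.3 -0.2]
 [ 1.  -0.2]
 [-0.2 -1. ]]
button tip [ 0.63319941 -0.05743998  0.2165472 ] head [0.64964661 0.09756563 0.1705472 ]
pivot [ 0.46102186 -0.20888484  0.028     ] tip [ 0.44945615 -0.20639836  0.06040836]
[599.01298842 486.49900506] [608.93235749 416.63184387]
[622.66001558 446.27807498] [610.65044581 432.77488179]
```

```bash
cat >> h.py <<'E'
def inc(target=None,delta=None,yaw=None):
    """increments from current measured pose; yaw=desired world angle of tool y (mod 180)"""
    from scipy.spatial.transform import Rotation as R
    s=ctrl.observe();r=R.from_quat(s['eef_rot']).as_matrix();e=np.array(s['ee_pos'])
    D=np.array(delta) if target is None else np.array(target)-e
    t=r.T@D/.04
    out=dict(zip(("dx","dy","dz"),np.round(t,3).tolist()))
    if yaw is not None:
        a=np.degrees(np.arctan2(r[1,1],r[0,1]));d=(yaw-a+90)%180-90;out['roll']=round(-d/10,3)
    return out
E
python3 - <<'E'
from fit import *
im=np.load("side0.npy").astype(int);hsv=cv2.cvtColor(im.astype(np.uint8),cv2.COLOR_RGB2HSV)
m=(hsv[...,0]>45)&(hsv[...,0]<75)&(hsv[...,1]>150);m[:250]=0
ys,xs=np.nonzero(m);print(len(xs),xs.mean(),ys.mean(),xs.min(),xs.max(),ys.min(),ys.max())
g=onz("side",((xs.min()+xs.max())/2,(ys.min()+ys.max())/2),.005);print(g)
c,s=np.cos(p[2]),np.sin(p[2]);d=g[:2]-p[:2]
print("ring in lamp",[c*d[0]+s*d[1],-s*d[0]+c*d[1]],"head y",p[3]+.155)
b=W(p,(.06,p[3],.0));print(b)
print(inc((b[0],b[1],.33),yaw=np.degrees(p[2])))
E
```

```text
37 229.35135135135135 277.7567567567568 223 236 271 282
[0.6631767 0.1654904 0.005    ]
ring in lamp [np.float64(0.058951106865779174), np.float64(0.4185021768554672)] head y 0.34925091779360073
[ 0.61706799 -0.05397193  0.        ]
{'dx': 13.383, 'dy': -7.834, 'dz': -2.468, 'roll': np.float64(-5.266)}
```

>>> play_rows([
  {"dx": 0.5, "dy": -0.3, "dz": -2.0, "roll": -0.3, "jaw": 1},
  {"dx": 1.8, "dy": -1.1, "dz": -2.5, "roll": -0.9, "jaw": 1},
  {"dx": 3.2, "dy": -1.9, "dz": -2.5, "roll": -1.5, "jaw": 1},
  {"dx": 4.5, "dy": -2.7, "dz": -2.5, "roll": -2.1, "jaw": 1},
  {"dx": 5.8, "dy": -3.5, "dz": -2.5, "roll": -2.7, "jaw": 1},
  {"dx": 7.2, "dy": -4.3, "dz": -2.5, "roll": -3.3, "jaw": 1},
  {"dx": 8.6, "dy": -5.1, "dz": -2.5, "roll": -3.9, "jaw": 1},
  {"dx": 10.0, "dy": -5.9, "dz": -2.5, "roll": -4.5, "jaw": 1},
  {"dx": 11.4, "dy": -6.7, "dz": -2.5, "roll": -5.0, "jaw": 1},
  {"dx": 12.8, "dy": -7.5, "dz": -2.5, "roll": -5.27, "jaw": 1},
], grip_force=30)

```text
clock: 2.45
ee_pos: [0.5895, -0.0932, 0.3317]
eef_rot: [0.777, 0.629, 0.0, 0.0]
wrist_force: [0.9, -1.3, -0.1]
gripper_width: 0.998
```

Run:
```python
from fit import *
b=W(p,(.06,p[3],.0))
print(inc((b[0],b[1],.30),yaw=np.degrees(p[2])))
```

```text
{'dx': 1.102, 'dy': 0.469, 'dz': 0.792, 'roll': np.float64(0.011)}
```

>>> play_rows([
  {"jaw": 1},
  {"jaw": 1},
])

```text
invalid input at $.increments[0]: expected keys dx, dy, dz, roll, jaw
```

Run:
```python
from fit import *
b=W(p,(.06,p[3],.0))
print(inc((b[0],b[1],.30),yaw=np.degrees(p[2])))
```

```text
{'dx': 1.102, 'dy': 0.469, 'dz': 0.792, 'roll': np.float64(0.011)}
```

>>> play_rows([
  {"dx": 0.62, "dy": 0.26, "dz": 0.4, "roll": 0, "jaw": 1},
  {"dx": 0.62, "dy": 0.26, "dz": 0.8, "roll": 0, "jaw": 1},
  {"dx": 0.62, "dy": 0.26, "dz": 0.8, "roll": 0, "jaw": 1},
])

```text
clock: 2.82
ee_pos: [0.603, -0.0739, 0.2977]
eef_rot: [0.778, 0.628, -0.001, -0.001]
wrist_force: [-0.8, -1.0, 0.4]
gripper_width: 1.001
```

Run:
```python
from fit import *
b=W(p,(.06,p[3],.0))
print(inc((b[0],b[1],.198),yaw=np.degrees(p[2])))
im=eyes.snapshot("side");crop("side",im,205,90,133,100,"s2.png",6)
im=eyes.snapshot("top");crop("top",im,180,100,160,110,"t2.png",5)
```

```text
{'dx': 0.564, 'dy': 0.247, 'dz': 2.491, 'roll': np.float64(-0.004)}
```

View pics/s2.png

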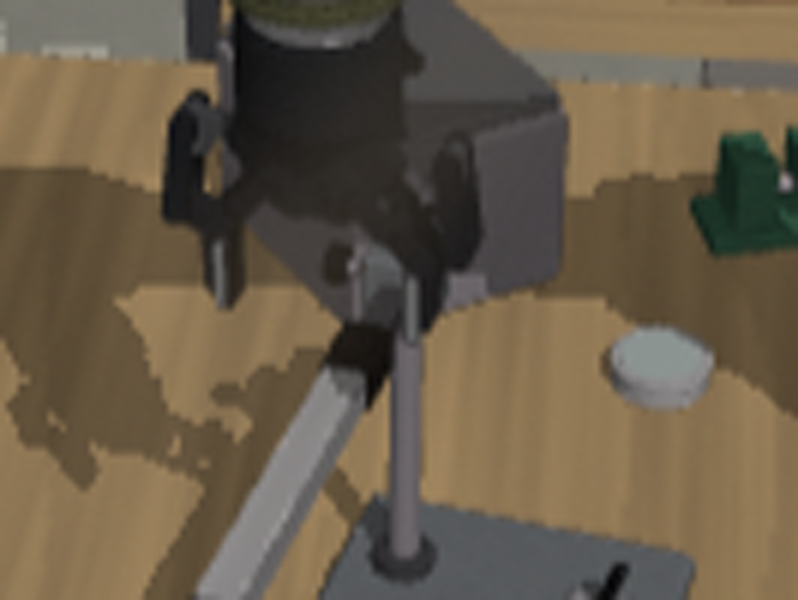

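View pics/t2.png

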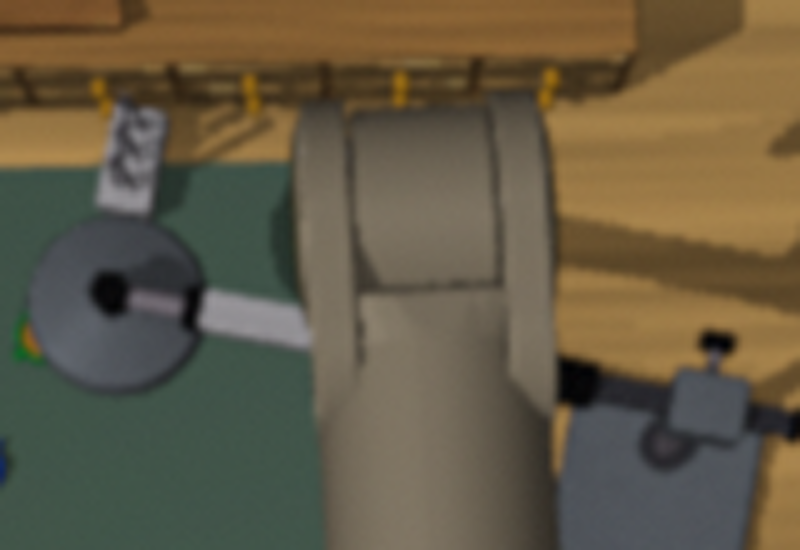

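>>> play_rows([
  {"dx": 0, "dy": 0, "dz": 0, "roll": 0, "jaw": 1},
])

```text
clock: 3.05
ee_pos: [0.6039, -0.0739, 0.3004]
eef_rot: [0.778, 0.628, 0.0, 0.001]
wrist_force: [-0.2, -0.3, 0.6]
gripper_width: 1.001
```

Run:
```python
from fit import *
b=W(p,(.06,p[3],.0))
print(inc((b[0],b[1],.198),yaw=np.degrees(p[2])))
```

```text
{'dx': 0.557, 'dy': 0.211, 'dz': 2.561, 'roll': np.float64(-0.009)}
```

>>> play_rows([
  {"dx": 0.56, "dy": 0.21, "dz": 0, "roll": 0, "jaw": 1},
  {"dx": 0.56, "dy": 0.21, "dz": 0, "roll": 0, "jaw": 1},
])

```text
clock: 3.3
ee_pos: [0.6173, -0.051, 0.2999]
eef_rot: [0.777, 0.629, 0.001, -0.0]
wrist_force: [-0.2, 0.8, 0.5]
gripper_width: 0.999
```

Run:
```python
from fit import *
b=W(p,(.06,p[3],.0))
im=eyes.snapshot("side");crop("side",im,205,90,133,100,"s3.png",6)
print(inc((b[0],b[1],.198),yaw=np.degrees(p[2])))
```

```text
{'dx': -0.044, 'dy': 0.008, 'dz': 2.547, 'roll': np.float64(0.007)}
```

View pics/s3.png

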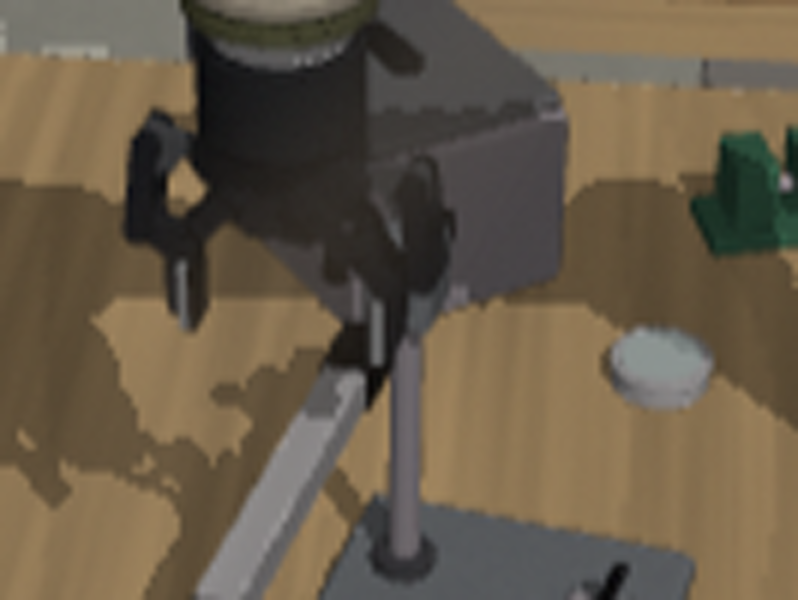

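>>> play_rows([
  {"dx": -0.04, "dy": 0.01, "dz": 0.9, "roll": 0, "jaw": 1},
  {"dx": -0.05, "dy": 0.01, "dz": 1.8, "roll": 0, "jaw": 1},
  {"dx": -0.05, "dy": 0.01, "dz": 2.54, "roll": 0, "jaw": 0.4},
  {"dx": -0.05, "dy": 0.01, "dz": 2.54, "roll": 0, "jaw": 0.1},
  {"dx": -0.05, "dy": 0.01, "dz": 2.54, "roll": 0, "jaw": 0.1},
])

```text
clock: 3.98
ee_pos: [0.6175, -0.0551, 0.1995]
eef_rot: [0.778, 0.628, 0.001, 0.001]
wrist_force: [-0.4, 0.6, -0.0]
gripper_width: 0.553
```

Run:
```python
from fit import *
b=W(p,(.06,p[3],.0))
im=eyes.snapshot("side");crop("side",im,205,100,100,75,"s4.png",8)
im=eyes.snapshot("top");crop("top",im,180,100,160,110,"t4.png",5)
print(inc((b[0],b[1],.198),yaw=np.degrees(p[2])),ctrl.observe()['wrist_force'],ctrl.observe()['gripper_width'])
```

```text
{'dx': 0.015, 'dy': -0.022, 'dz': 0.046, 'roll': np.float64(0.001)} [-0.31692643 -0.97419978 -0.77038792] 0.5525561638132528
```

View pics/s4.png

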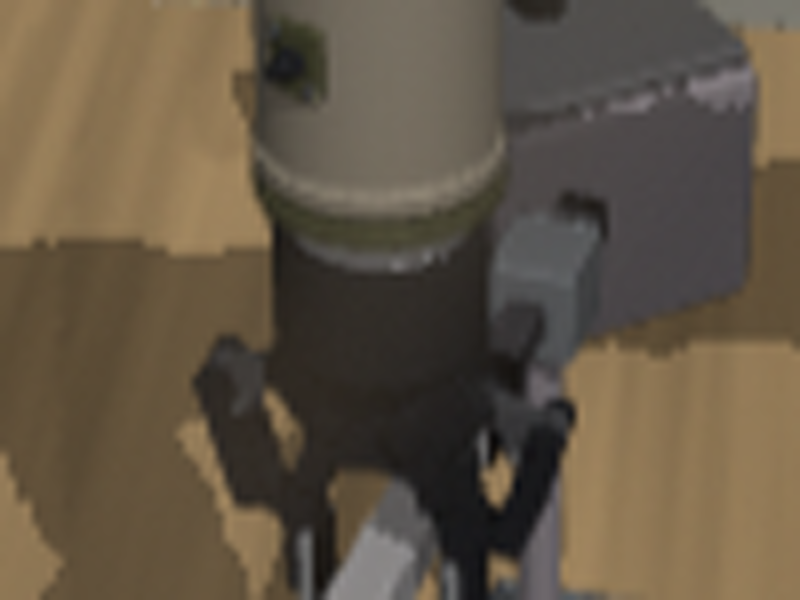

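Run:
```python
from fit import *
im=eyes.snapshot("side");crop("side",im,215,140,80,60,"s5.png",10)
```

```text
(no output)
```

View pics/s5.png

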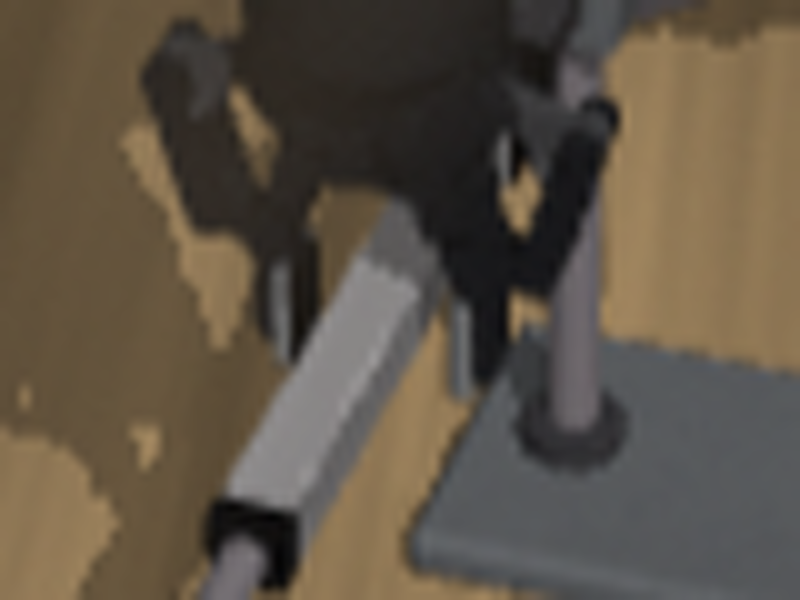

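>>> play_rows([
  {"dx": 0.0, "dy": -0.02, "dz": 0.03, "roll": 0, "jaw": -0.1},
  {"dx": 0.0, "dy": -0.02, "dz": 0.03, "roll": 0, "jaw": -0.2},
  {"dx": 0.0, "dy": -0.02, "dz": 0.03, "roll": 0, "jaw": -0.3},
], grip_force=25)

```text
clock: 4.5
ee_pos: [0.6169, -0.0543, 0.1973]
eef_rot: [0.778, 0.629, 0.001, 0.001]
wrist_force: [2.8, -0.6, 3.3]
gripper_width: 0.347
```

>>> play_rows([
  {"dx": 0.0, "dy": 0, "dz": 0, "roll": 0, "jaw": -0.45},
  {"dx": 0.0, "dy": 0, "dz": 0, "roll": 0, "jaw": -0.6},
  {"dx": 0.0, "dy": 0, "dz": 0, "roll": 0, "jaw": -0.6},
  {"dx": 0.0, "dy": 0, "dz": 0, "roll": 0, "jaw": -0.6},
], grip_force=25)

```text
clock: 5.0
ee_pos: [0.6193, -0.0549, 0.1977]
eef_rot: [0.778, 0.628, 0.003, 0.002]
wrist_force: [17.2, -1.4, -1.8]
gripper_width: 0.253
```

Run:
```python
from fit import *
im=eyes.snapshot("side");crop("side",im,215,140,80,60,"s6.png",10)
s=ctrl.observe();print(s['wrist_force'],s['gripper_width'],s['ee_pos'],s['wrist_torque'])
```

```text
[16.09312364 -2.03918232 -1.32308321] 0.25475711790233446 [ 0.61928432 -0.05485544  0.19764826] [-0.34276443 -2.90849728 -0.09001232]
```

View pics/s6.png

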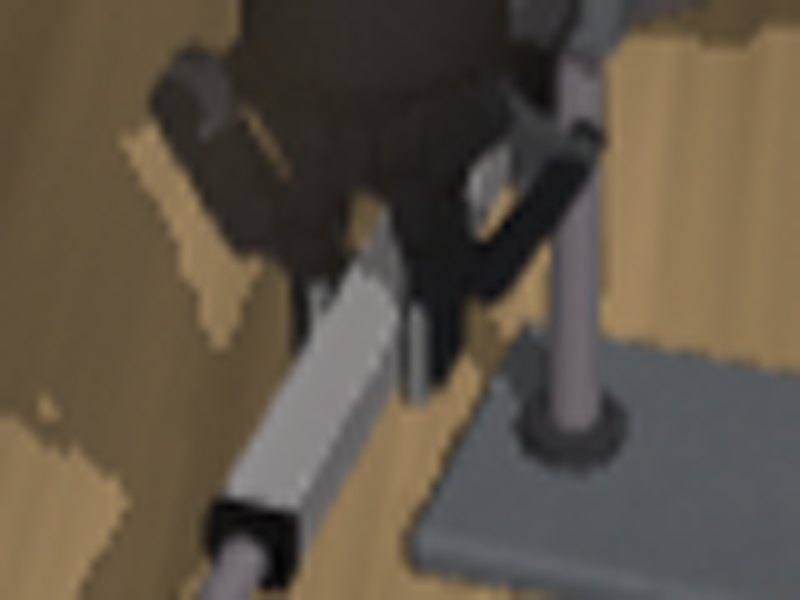

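>>> play_rows([
  {"dx": 0.0, "dy": 0.03, "dz": 0, "roll": 0, "jaw": -0.6},
  {"dx": 0.0, "dy": 0.06, "dz": 0, "roll": 0, "jaw": -0.6},
])

```text
clock: 5.3
ee_pos: [0.6193, -0.0549, 0.1976]
eef_rot: [0.778, 0.628, 0.001, 0.001]
wrist_force: [-0.3, -0.2, 6.7]
gripper_width: 0.25
```

>>> play_rows([
  {"dx": 0.03, "dy": 0, "dz": -0.02, "roll": 0, "jaw": -0.6},
  {"dx": 0.06, "dy": 0, "dz": -0.02, "roll": 0, "jaw": -0.6},
  {"dx": 0.09, "dy": 0, "dz": -0.02, "roll": 0, "jaw": -0.6},
  {"dx": 0.12, "dy": 0, "dz": -0.02, "roll": 0, "jaw": -0.6},
])

```text
clock: 5.8
ee_pos: [0.6197, -0.053, 0.1976]
eef_rot: [0.779, 0.627, -0.001, 0.001]
wrist_force: [2.5, -7.7, 3.2]
gripper_width: 0.248
```

>>> play_rows([
  {"dx": 0.03, "dy": 0, "dz": 0, "roll": 0, "jaw": -0.6},
  {"dx": 0.06, "dy": 0, "dz": 0, "roll": 0, "jaw": -0.6},
  {"dx": 0.09, "dy": 0, "dz": 0, "roll": 0, "jaw": -0.6},
])

```text
clock: 6.18
ee_pos: [0.6201, -0.051, 0.1976]
eef_rot: [0.779, 0.627, -0.001, 0.002]
wrist_force: [1.4, -10.7, 4.3]
gripper_width: 0.251
```

>>> play_rows([
  {"dx": 0.03, "dy": 0, "dz": 0, "roll": 0, "jaw": -0.6},
  {"dx": 0.06, "dy": 0, "dz": 0, "roll": 0, "jaw": -0.6},
  {"dx": 0.09, "dy": 0, "dz": 0, "roll": 0, "jaw": -0.6},
])

```text
clock: 6.55
ee_pos: [0.621, -0.047, 0.1977]
eef_rot: [0.779, 0.627, -0.001, 0.002]
wrist_force: [1.9, -6.7, 3.2]
gripper_width: 0.256
```

>>> play_rows([
  {"dx": 0.04, "dy": 0, "dz": 0, "roll": 0, "jaw": -0.6},
  {"dx": 0.08, "dy": 0, "dz": 0, "roll": 0, "jaw": -0.6},
  {"dx": 0.12, "dy": 0, "dz": 0, "roll": 0, "jaw": -0.6},
  {"dx": 0.16, "dy": 0, "dz": 0, "roll": 0, "jaw": -0.6},
])

```text
clock: 7.05
ee_pos: [0.6226, -0.0399, 0.1976]
eef_rot: [0.779, 0.627, -0.001, 0.001]
wrist_force: [2.0, -8.0, 2.6]
gripper_width: 0.252
```

Run:
```python
from fit import *
im=eyes.snapshot("side");crop("side",im,205,110,133,100,"s7.png",6)
im=eyes.snapshot("top");crop("top",im,180,140,160,110,"t7.png",5)
s=ctrl.observe();print(s['wrist_force'],s['gripper_width'],s['ee_pos'],s['wrist_torque'])
```

```text
[ 3.44894514 -6.15119137  2.10565533] 0.25300804872041577 [ 0.62268668 -0.0393319   0.19761404] [-1.0960881  -0.73202764 -0.06027086]
```

View pics/t7.png

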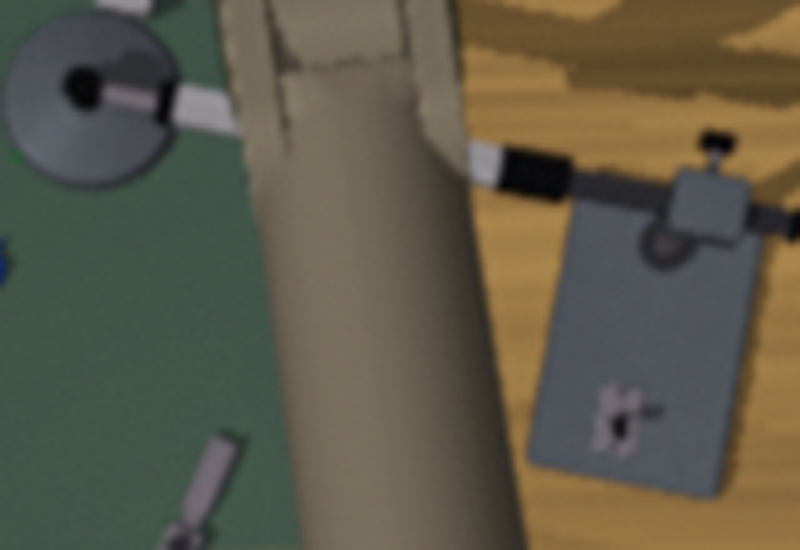

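View pics/s7.png

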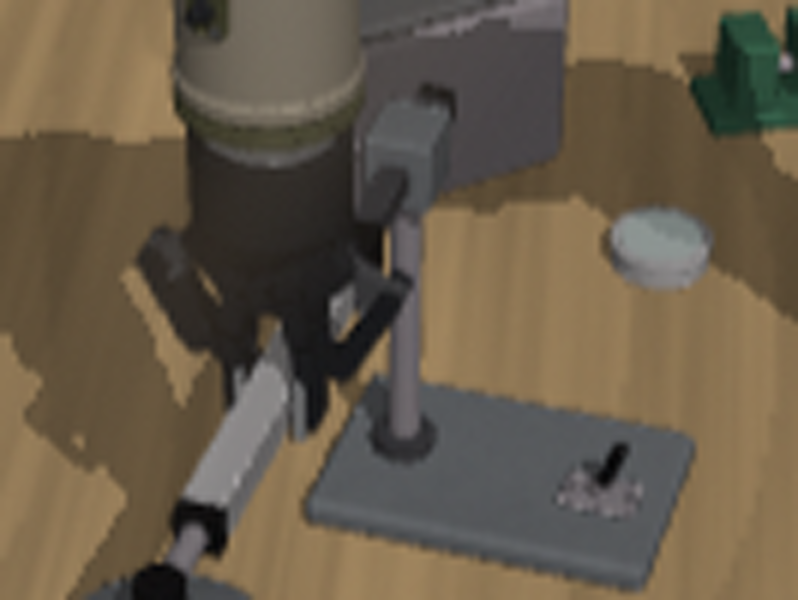

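>>> play_rows([
  {"dx": 0.06, "dy": 0, "dz": 0, "roll": 0, "jaw": -0.6},
  {"dx": 0.12, "dy": 0, "dz": 0, "roll": 0, "jaw": -0.6},
  {"dx": 0.18, "dy": 0, "dz": 0, "roll": 0, "jaw": -0.6},
  {"dx": 0.24, "dy": 0, "dz": 0, "roll": 0, "jaw": -0.6},
  {"dx": 0.3, "dy": 0, "dz": 0, "roll": 0, "jaw": -0.6},
  {"dx": 0.36, "dy": 0, "dz": 0, "roll": 0, "jaw": -0.6},
  {"dx": 0.42, "dy": 0, "dz": 0, "roll": 0, "jaw": -0.6},
  {"dx": 0.48, "dy": 0, "dz": 0, "roll": 0, "jaw": -0.6},
  {"dx": 0.54, "dy": 0, "dz": 0, "roll": 0, "jaw": -0.6},
  {"dx": 0.6, "dy": 0, "dz": 0, "roll": 0, "jaw": -0.6},
])

```text
clock: 8.4
ee_pos: [0.6277, -0.0165, 0.1977]
eef_rot: [0.779, 0.627, -0.001, 0.002]
wrist_force: [2.5, -7.7, 2.3]
gripper_width: 0.25
```

>>> play_rows([
  {"dx": 0.04, "dy": 0, "dz": 0, "roll": 0, "jaw": -0.6},
  {"dx": 0.08, "dy": 0, "dz": 0, "roll": 0, "jaw": -0.6},
  {"dx": 0.12, "dy": 0, "dz": 0, "roll": 0, "jaw": -0.6},
  {"dx": 0.16, "dy": 0, "dz": 0, "roll": 0, "jaw": -0.6},
])

```text
clock: 8.9
ee_pos: [0.629, -0.0102, 0.1976]
eef_rot: [0.779, 0.627, -0.001, 0.001]
wrist_force: [2.5, -8.7, 3.8]
gripper_width: 0.255
```

>>> play_rows([
  {"dx": 0.02, "dy": 0, "dz": 0, "roll": 0, "jaw": -0.6},
  {"dx": 0.04, "dy": 0, "dz": 0, "roll": 0, "jaw": -0.6},
  {"dx": 0.06, "dy": 0, "dz": 0, "roll": 0, "jaw": -0.6},
])

```text
clock: 9.28
ee_pos: [0.6296, -0.0078, 0.1976]
eef_rot: [0.779, 0.627, -0.001, 0.001]
wrist_force: [2.6, -7.6, 3.3]
gripper_width: 0.254
```

>>> play_rows([
  {"dx": 0.02, "dy": 0, "dz": 0, "roll": 0, "jaw": -0.6},
  {"dx": 0.04, "dy": 0, "dz": 0, "roll": 0, "jaw": -0.6},
  {"dx": 0.06, "dy": 0, "dz": 0, "roll": 0, "jaw": -0.6},
])

```text
clock: 9.65
ee_pos: [0.6301, -0.0055, 0.1977]
eef_rot: [0.779, 0.627, -0.001, 0.001]
wrist_force: [2.4, -7.3, 4.0]
gripper_width: 0.253
```

>>> play_rows([
  {"dx": 0.02, "dy": 0, "dz": 0, "roll": 0, "jaw": -0.6},
  {"dx": 0.04, "dy": 0, "dz": 0, "roll": 0, "jaw": -0.6},
  {"dx": 0.06, "dy": 0, "dz": 0, "roll": 0, "jaw": -0.6},
])

```text
clock: 10.02
ee_pos: [0.6306, -0.0032, 0.1977]
eef_rot: [0.779, 0.627, -0.001, 0.002]
wrist_force: [2.4, -8.3, 3.2]
gripper_width: 0.253
```

>>> play_rows([
  {"dx": 0.02, "dy": 0, "dz": 0, "roll": 0, "jaw": -0.6},
  {"dx": 0.04, "dy": 0, "dz": 0, "roll": 0, "jaw": -0.6},
  {"dx": 0.06, "dy": 0, "dz": 0, "roll": 0, "jaw": -0.6},
])

```text
clock: 10.4
ee_pos: [0.6311, -0.0008, 0.1976]
eef_rot: [0.779, 0.627, -0.001, 0.002]
wrist_force: [2.7, -7.5, 2.2]
gripper_width: 0.252
```

>>> play_rows([
  {"dx": 0.02, "dy": 0, "dz": 0, "roll": 0, "jaw": -0.6},
  {"dx": 0.04, "dy": 0, "dz": 0, "roll": 0, "jaw": -0.6},
  {"dx": 0.06, "dy": 0, "dz": 0, "roll": 0, "jaw": -0.6},
])

```text
clock: 10.78
ee_pos: [0.6316, 0.0015, 0.1977]
eef_rot: [0.779, 0.627, -0.001, 0.002]
wrist_force: [2.7, -7.3, 3.5]
gripper_width: 0.252
```

>>> play_rows([
  {"dx": 0.02, "dy": 0, "dz": 0, "roll": 0, "jaw": -0.6},
  {"dx": 0.04, "dy": 0, "dz": 0, "roll": 0, "jaw": -0.6},
  {"dx": 0.06, "dy": 0, "dz": 0, "roll": 0, "jaw": -0.6},
])

```text
clock: 11.15
ee_pos: [0.6322, 0.0042, 0.1976]
eef_rot: [0.779, 0.627, -0.0, 0.001]
wrist_force: [3.0, -7.4, 3.8]
gripper_width: 0.258
```

>>> play_rows([
  {"dx": 0.02, "dy": 0, "dz": 0, "roll": 0, "jaw": -0.6},
  {"dx": 0.04, "dy": 0, "dz": 0, "roll": 0, "jaw": -0.6},
])

```text
clock: 11.4
ee_pos: [0.6328, 0.0067, 0.1977]
eef_rot: [0.778, 0.628, 0.0, 0.001]
wrist_force: [5.4, -4.3, 2.7]
gripper_width: 0.252
```

>>> play_rows([
  {"dx": 0.0, "dy": 0, "dz": 0, "roll": 0, "jaw": -0.6},
])

```text
clock: 11.52
ee_pos: [0.633, 0.008, 0.1977]
eef_rot: [0.778, 0.628, 0.001, 0.001]
wrist_force: [7.6, -0.4, 1.1]
gripper_width: 0.253
```

>>> play_rows([
  {"dx": 0.02, "dy": 0, "dz": 0, "roll": 0, "jaw": -0.6},
  {"dx": 0.03, "dy": 0, "dz": 0, "roll": 0, "jaw": -0.6},
])

```text
clock: 11.78
ee_pos: [0.6331, 0.0085, 0.1977]
eef_rot: [0.778, 0.628, 0.0, 0.001]
wrist_force: [5.4, -3.4, 3.1]
gripper_width: 0.251
```

>>> play_rows([
  {"dx": 0.02, "dy": 0, "dz": 0, "roll": 0, "jaw": -0.6},
  {"dx": 0.03, "dy": 0, "dz": 0, "roll": 0, "jaw": -0.6},
])

```text
clock: 12.02
ee_pos: [0.6332, 0.0088, 0.1977]
eef_rot: [0.778, 0.628, -0.0, 0.001]
wrist_force: [4.9, -5.3, 2.9]
gripper_width: 0.254
```

>>> play_rows([
  {"dx": 0.01, "dy": 0, "dz": 0, "roll": 0, "jaw": -0.6},
  {"dx": 0.02, "dy": 0, "dz": 0, "roll": 0, "jaw": -0.6},
])

```text
clock: 12.28
ee_pos: [0.6333, 0.0096, 0.1976]
eef_rot: [0.778, 0.628, -0.0, 0.001]
wrist_force: [4.7, -4.7, 3.0]
gripper_width: 0.254
```

>>> play_rows([
  {"dx": 0.01, "dy": 0, "dz": 0, "roll": 0, "jaw": -0.6},
  {"dx": 0.02, "dy": 0, "dz": 0, "roll": 0, "jaw": -0.6},
])

```text
clock: 12.52
ee_pos: [0.6335, 0.0103, 0.1976]
eef_rot: [0.778, 0.628, -0.0, 0.001]
wrist_force: [3.6, -4.5, 2.5]
gripper_width: 0.255
```

>>> play_rows([
  {"dx": 0.01, "dy": 0, "dz": 0, "roll": 0, "jaw": -0.6},
  {"dx": 0.02, "dy": 0, "dz": 0, "roll": 0, "jaw": -0.6},
])

```text
clock: 12.78
ee_pos: [0.6337, 0.0109, 0.1976]
eef_rot: [0.779, 0.628, -0.0, 0.001]
wrist_force: [4.3, -5.9, 3.1]
gripper_width: 0.253
```

>>> play_rows([
  {"dx": 0.01, "dy": 0, "dz": 0, "roll": 0, "jaw": -0.6},
  {"dx": 0.02, "dy": 0, "dz": 0, "roll": 0, "jaw": -0.6},
])

```text
clock: 13.02
ee_pos: [0.6337, 0.011, 0.1977]
eef_rot: [0.779, 0.627, -0.001, 0.001]
wrist_force: [3.5, -7.2, 3.7]
gripper_width: 0.252
```

>>> play_rows([
  {"dx": 0.01, "dy": 0, "dz": 0, "roll": 0, "jaw": -0.6},
  {"dx": 0.02, "dy": 0, "dz": 0, "roll": 0, "jaw": -0.6},
])

```text
clock: 13.28
ee_pos: [0.6337, 0.0112, 0.1976]
eef_rot: [0.779, 0.627, -0.001, 0.002]
wrist_force: [0.9, -10.0, 3.8]
gripper_width: 0.253
```

>>> play_rows([
  {"dx": -0.03, "dy": 0, "dz": 0, "roll": 0, "jaw": -0.6},
  {"dx": -0.06, "dy": 0, "dz": 0, "roll": 0, "jaw": -0.6},
  {"dx": -0.06, "dy": 0, "dz": 0, "roll": 0, "jaw": -0.6},
])

```text
clock: 13.65
ee_pos: [0.6337, 0.0112, 0.1977]
eef_rot: [0.778, 0.628, 0.0, 0.001]
wrist_force: [6.1, -3.0, 2.0]
gripper_width: 0.254
```

>>> play_rows([
  {"dx": -0.09, "dy": -0.01, "dz": 0, "roll": 0, "jaw": -0.2},
  {"dx": -0.09, "dy": -0.01, "dz": 0, "roll": 0, "jaw": 0.3},
  {"dx": -0.09, "dy": -0.01, "dz": 0, "roll": 0, "jaw": 0.8},
  {"dx": -0.09, "dy": -0.01, "dz": -0.8, "roll": 0, "jaw": 0.9},
  {"dx": -0.09, "dy": -0.01, "dz": -1.8, "roll": 0, "jaw": 0.9},
  {"dx": -0.09, "dy": -0.01, "dz": -2.8, "roll": 0, "jaw": 0.9},
])

```text
clock: 14.4
ee_pos: [0.6314, 0.0094, 0.3103]
eef_rot: [0.778, 0.629, -0.0, -0.0]
wrist_force: [0.2, 0.5, 1.6]
gripper_width: 0.951
```

Run:
```python
from fit import *
s=ctrl.observe()
from scipy.spatial.transform import Rotation as R
print(s['ee_pos'],s['wrist_force'],R.from_quat(s['eef_rot']).as_matrix().round(3).tolist(),s['joint_pos'])
tip=W(p,(-.0718,.01,.0))
print(tip)
# pre: closed fingers at lamp x = -.0718-.035
for x,y in((-.115,.01),(-.04,.01)): print(x,W(p,(x,y,.05)))
```

```text
[0.63135154 0.00935991 0.31031742] [0.17421662 0.46341682 1.63975695] [[0.209, 0.978, -0.001], [0.978, -0.209, 0.0], [0.0, -0.001, -1.0]] [ 0.23819771  0.41816746 -0.45718796  1.18270285  0.17984426  1.58004465
 -0.39341725]
[ 0.44948546 -0.20640466  0.        ]
-0.115 [ 0.40725047 -0.19732468  0.05      ]
-0.04 [ 0.4805751  -0.21308853  0.05      ]
```

>>> play_rows([
  {"dx": -0.8, "dy": -0.5, "dz": -0.2, "roll": 0, "jaw": 0.5},
  {"dx": -1.8, "dy": -1.2, "dz": -0.2, "roll": 0, "jaw": 0},
  {"dx": -2.9, "dy": -1.9, "dz": -0.2, "roll": 0, "jaw": -0.5},
  {"dx": -4.0, "dy": -2.7, "dz": -0.2, "roll": 0, "jaw": -1},
  {"dx": -5.1, "dy": -3.4, "dz": -0.2, "roll": 0, "jaw": -1},
  {"dx": -6.2, "dy": -4.15, "dz": 0, "roll": 0, "jaw": -1},
  {"dx": -6.2, "dy": -4.15, "dz": 1.0, "roll": 0, "jaw": -1},
  {"dx": -6.2, "dy": -4.15, "dz": 2.0, "roll": 0, "jaw": -1},
  {"dx": -6.2, "dy": -4.15, "dz": 3.0, "roll": 0, "jaw": -1},
])

```text
clock: 15.52
ee_pos: [0.4172, -0.1984, 0.1883]
eef_rot: [0.778, 0.629, 0.0, 0.0]
wrist_force: [-0.5, -0.7, -1.0]
gripper_width: -0.003
```

Run:
```python
from fit import *
im=eyes.snapshot("side");crop("side",im,180,110,133,100,"s8.png",6);np.save("side8.npy",im)
im=eyes.snapshot("top");crop("top",im,160,140,160,110,"t8.png",5);np.save("top8.npy",im)
t=W(p,(-.105,.01,.048));print(inc(t,yaw=np.degrees(p[2])),ctrl.observe()['ee_pos'])
for y in(p[3],p[3]+.066): print((proj("top",W(p,(.0765,y,p[4])))-[160,140])*5)
```

```text
{'dx': -0.047, 'dy': 0.092, 'dz': 3.436, 'roll': np.float64(0.006)} [ 0.41476651 -0.19730557  0.185483  ]
[473.07354546 116.34345684]
[362.72508352  95.4554351 ]
```

View pics/s8.png

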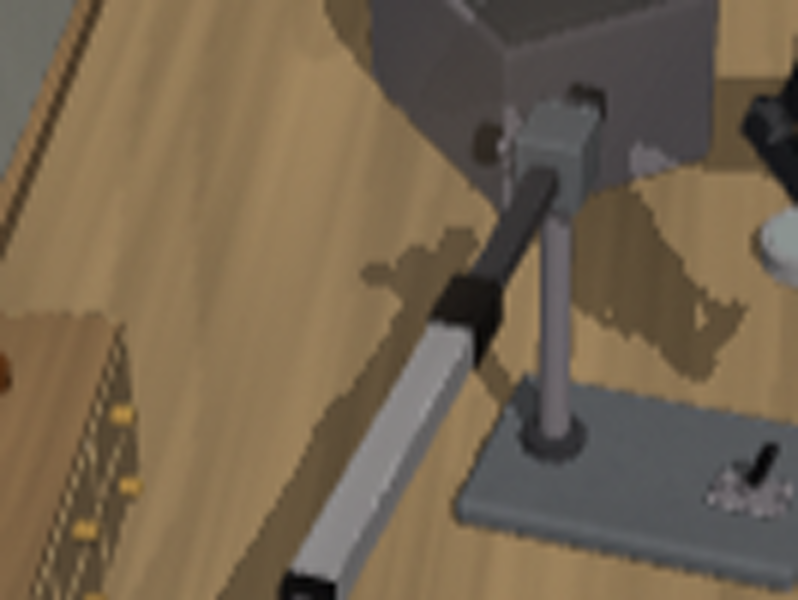

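View pics/t8.png

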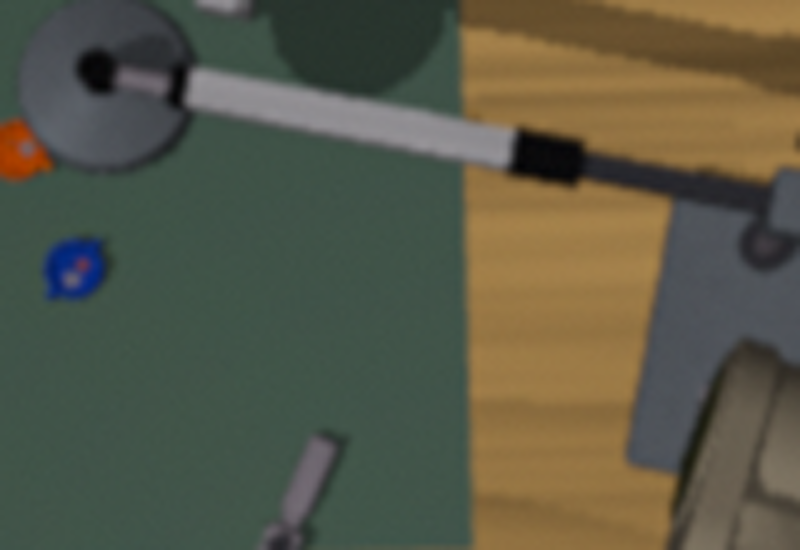

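>>> play_rows([
  {"dx": -0.05, "dy": 0.05, "dz": 1.2, "roll": 0, "jaw": -1},
  {"dx": -0.05, "dy": 0.08, "dz": 2.4, "roll": 0, "jaw": -1},
  {"dx": -0.05, "dy": 0.08, "dz": 3.43, "roll": 0, "jaw": -1},
  {"dx": -0.05, "dy": 0.08, "dz": 3.43, "roll": 0, "jaw": -1},
])

```text
clock: 16.12
ee_pos: [0.419, -0.2005, 0.0511]
eef_rot: [0.778, 0.629, -0.001, -0.002]
wrist_force: [0.4, -0.3, 0.4]
gripper_width: -0.001
```

Run:
```python
from fit import *
im=eyes.snapshot("side");crop("side",im,265,150,80,60,"s9.png",10)
t=W(p,(-.105,.01,.048));print(inc(t,yaw=np.degrees(p[2])),ctrl.observe()['wrist_force'])
```

```text
{'dx': 0.024, 'dy': -0.093, 'dz': 0.126, 'roll': np.float64(0.005)} [ 0.21819653 -0.30807441  1.42186247]
```

View pics/s9.png

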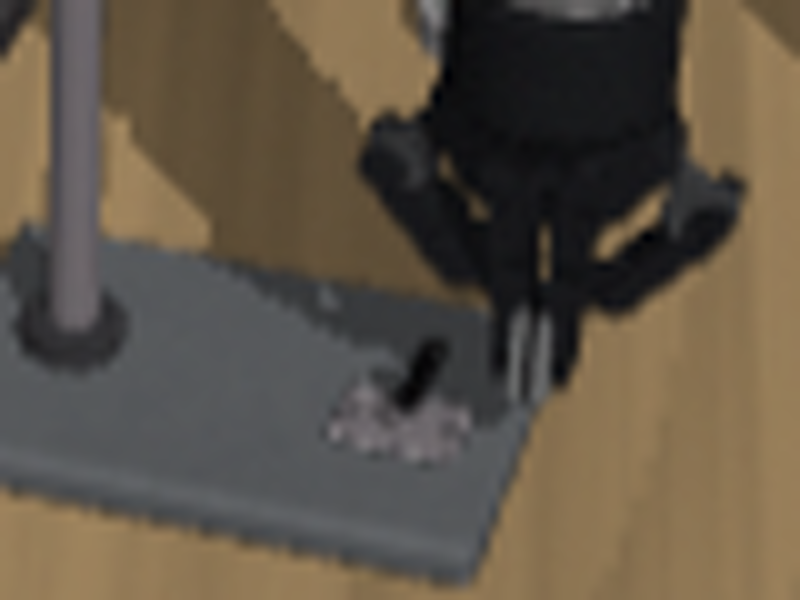

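>>> play_rows([
  {"dx": 0.02, "dy": 0.0, "dz": 0.1, "roll": 0, "jaw": -1},
  {"dx": 0.02, "dy": 0.15, "dz": 0.1, "roll": 0, "jaw": -1},
  {"dx": 0.02, "dy": 0.3, "dz": 0.1, "roll": 0, "jaw": -1},
  {"dx": 0.02, "dy": 0.4, "dz": 0.1, "roll": 0, "jaw": -1},
  {"dx": 0.02, "dy": 0.5, "dz": 0.1, "roll": 0, "jaw": -1},
  {"dx": 0.02, "dy": 0.6, "dz": 0.1, "roll": 0, "jaw": -1},
])

```text
clock: 16.92
ee_pos: [0.4438, -0.2056, 0.0483]
eef_rot: [0.778, 0.629, -0.0, -0.0]
wrist_force: [-2.1, 0.7, 4.3]
gripper_width: -0.001
```

Run:
```python
from fit import *
im=eyes.snapshot("side");crop("side",im,265,150,80,60,"s10.png",10)
t=W(p,(-.072,.01,.048));print(inc(t,yaw=np.degrees(p[2])),ctrl.observe()['wrist_force'])
```

```text
{'dx': 0.008, 'dy': 0.122, 'dz': 0.008, 'roll': np.float64(0.003)} [-2.0584184  -0.58865124  1.1227194 ]
```

View pics/s10.png

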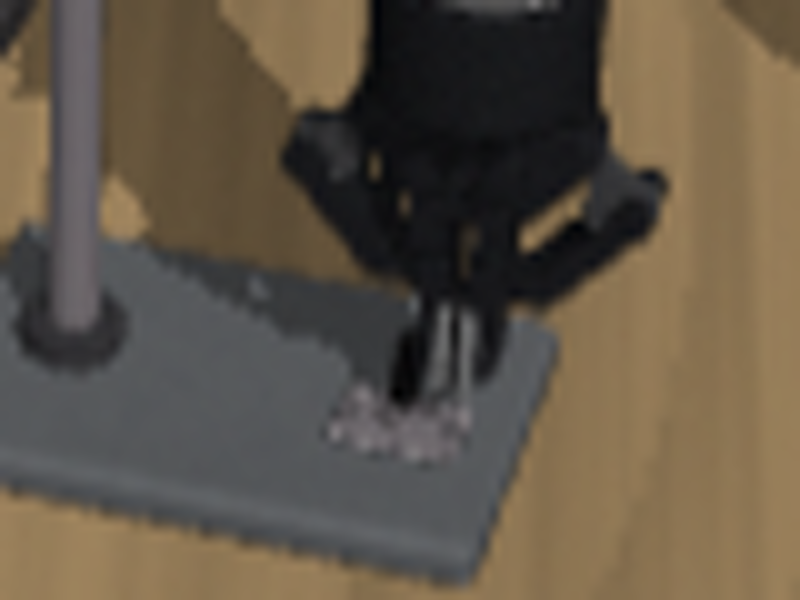

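>>> play_rows([
  {"dx": 0, "dy": 0.06, "dz": 0, "roll": 0, "jaw": -1},
  {"dx": 0, "dy": 0.12, "dz": 0, "roll": 0, "jaw": -1},
  {"dx": 0, "dy": 0.18, "dz": 0, "roll": 0, "jaw": -1},
])

```text
clock: 17.35
ee_pos: [0.451, -0.2071, 0.0481]
eef_rot: [0.778, 0.629, 0.0, 0.0]
wrist_force: [-1.3, 0.5, 2.5]
gripper_width: 0.002
```

>>> play_rows([
  {"dx": 0, "dy": 0.04, "dz": 0, "roll": 0, "jaw": -1},
  {"dx": 0, "dy": 0.08, "dz": 0, "roll": 0, "jaw": -1},
])

```text
clock: 17.6
ee_pos: [0.454, -0.2077, 0.048]
eef_rot: [0.778, 0.629, -0.0, -0.0]
wrist_force: [-1.1, -0.1, 0.7]
gripper_width: -0.002
```

>>> play_rows([
  {"dx": 0, "dy": 0.04, "dz": 0, "roll": 0, "jaw": -1},
  {"dx": 0, "dy": 0.08, "dz": 0, "roll": 0, "jaw": -1},
])

```text
clock: 17.85
ee_pos: [0.4563, -0.2082, 0.0477]
eef_rot: [0.778, 0.629, -0.001, -0.001]
wrist_force: [-5.7, 1.0, 1.6]
gripper_width: -0.001
```

Run:
```python
from fit import *
im=eyes.snapshot("side");crop("side",im,265,150,80,60,"s11.png",10)
t=W(p,(-.060,.01,.048));print(inc(t,yaw=np.degrees(p[2])),ctrl.observe()['wrist_force'])
```

```text
{'dx': 0.007, 'dy': 0.121, 'dz': -0.009, 'roll': np.float64(0.003)} [-4.88507405  0.48116003  1.786637  ]
```

View pics/s11.png

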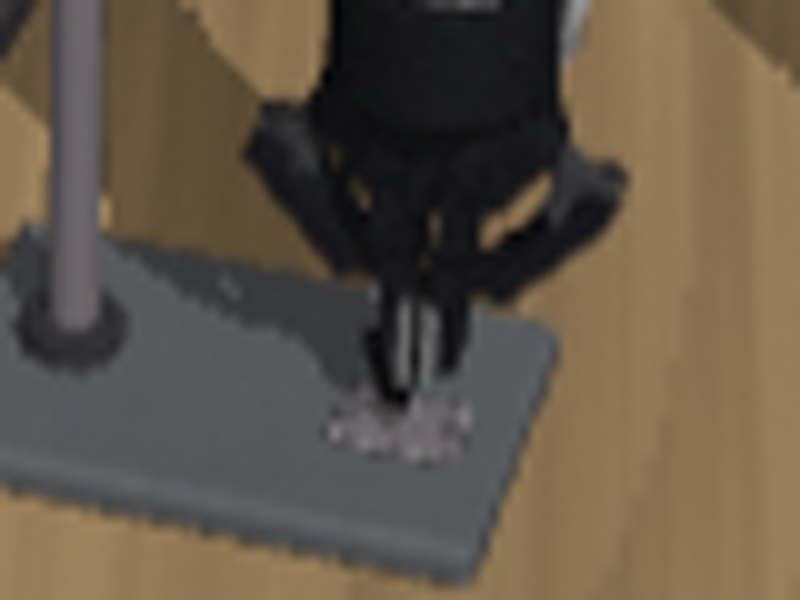

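>>> play_rows([
  {"dx": 0, "dy": 0.03, "dz": 0, "roll": 0, "jaw": -1},
  {"dx": 0, "dy": 0.03, "dz": 0, "roll": 0, "jaw": -1},
])

```text
clock: 18.15
ee_pos: [0.4564, -0.2082, 0.0475]
eef_rot: [0.778, 0.629, -0.001, -0.002]
wrist_force: [-8.7, 1.2, 4.2]
gripper_width: 0.001
```

>>> play_rows([
  {"dx": 0, "dy": -0.5, "dz": 0, "roll": 0, "jaw": -1},
  {"dx": 0, "dy": -1.0, "dz": 0, "roll": 0, "jaw": -1},
  {"dx": 0, "dy": -1.0, "dz": -1.2, "roll": 0, "jaw": -1},
  {"dx": 0, "dy": -1.0, "dz": -2.4, "roll": 0, "jaw": -1},
  {"dx": -1.0, "dy": -1.0, "dz": -3.8, "roll": 0, "jaw": -1},
  {"dx": -2.2, "dy": -1.0, "dz": -4.5, "roll": 0, "jaw": -1},
  {"dx": -3.4, "dy": -1.0, "dz": -4.5, "roll": 0, "jaw": -1},
  {"dx": -3.4, "dy": -1.0, "dz": -4.5, "roll": 0, "jaw": -1},
])

```text
clock: 19.15
ee_pos: [0.389, -0.3375, 0.2283]
eef_rot: [0.78, 0.626, -0.0, 0.001]
wrist_force: [0.3, 0.7, 0.4]
gripper_width: -0.001
```

Run:
```python
from fit import *
a=eyes.snapshot("side");cv2.imwrite("pics/s12.png",cv2.resize(a[:,:,::-1],(800,600)));crop("side",a,205,110,133,100,"s12c.png",6)
a=eyes.snapshot("top");cv2.imwrite("pics/t12.png",cv2.resize(a[:,:,::-1],(800,600)));crop("top",a,180,140,160,110,"t12c.png",5)
print(ctrl.observe()['ee_pos'])
```

```text
[ 0.39082017 -0.3331858   0.22786389]
```

View pics/s12.png

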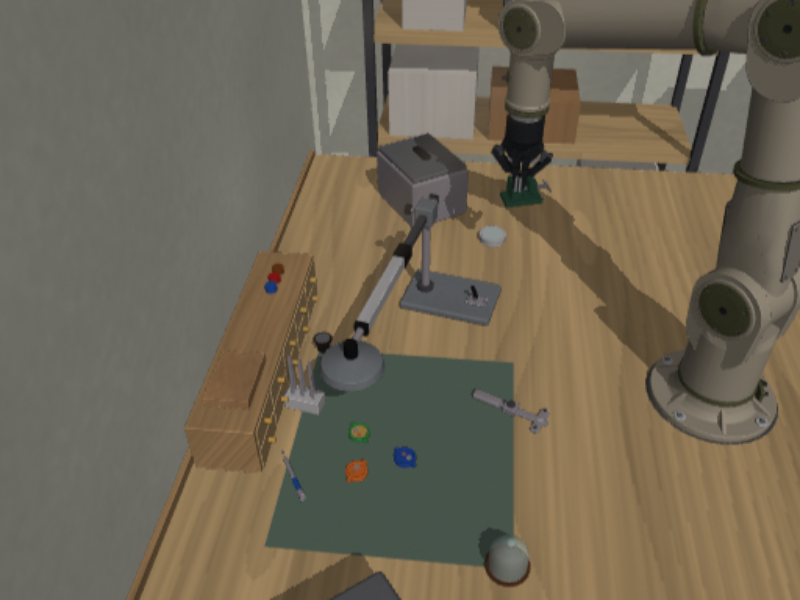

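View pics/s12c.png

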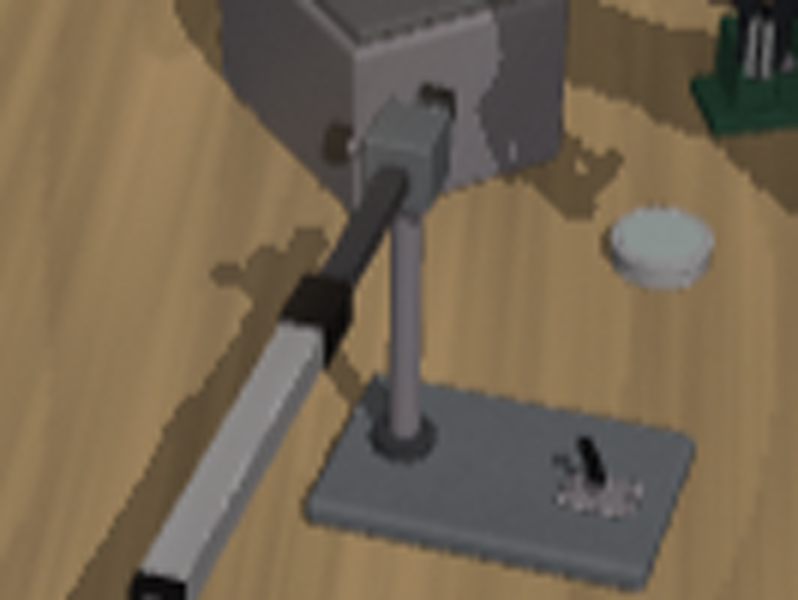

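View pics/t12.png

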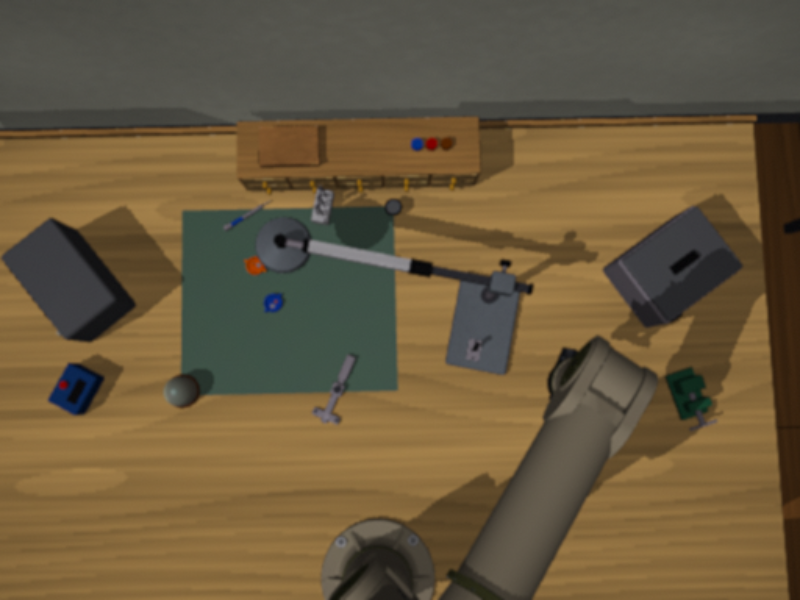

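Run:
```python
from fit import *
for a in(.55,.7):
    t=a-.35;w=W(p,(-.06+.0345*np.sin(t),.01,.028+.0345*np.cos(t)));print(a,(proj("side",w)-[205,110])*6)
for d in(.060,.066,.07):
    print(d,(proj("side",W(p,(.06+.011,p[3]+d-.133,p[4]+.011)))-[205,110])*6,(proj("side",W(p,(.06+.011,p[3]+d+.105,p[4]+.011)))-[205,110])*6)
print(W(p,(.06,p[3]+.066+.155,0)))
```

```text
0.55 [590.24721928 437.92517423]
0.7 [581.48578266 438.16788288]
0.06 [313.33737264 269.49523959] [144.76231715 569.42653661]
0.066 [309.57517547 276.1889979 ] [139.93130056 578.02195463]
0.07 [307.05461568 280.67361613] [136.6925299  583.78442455]
[0.6635188 0.1620913 0.       ]
```

Run:
```python
from cell import ctrl
print(ctrl.hand_in())
```

```text
the job is handed in; nothing more can be done
None
```

The lamp head now hangs over the green movement ring, the tube is locked one hole further out, and the switch is on. I handed the job in at about 19 s of the 51 s allowed.

- **Boom:** I squeezed the tube over the snap button and drew it out slowly. At about 64 mm the drag fell from roughly 7.5 N to near zero as the button sprang into the next hole. The tube then slid about 2–3 mm at 4–5 N and stopped at about 66 mm. I checked the lock with a light pull that reached 10 N at the wrist, half of what the button bears. I then eased off and let go.
- **Head over ring:** In the last pictures the tube's edges fit a draw of about 65 mm. I put the head at (0.664, 0.162) and the ring at (0.663, 0.165), so about 3 mm apart.
- **Switch:** I pushed the toggle with shut fingers until the force rose to 8.7 N and the lever stopped moving. In the side picture its tip sits close to where it should be at 0.7 rad, fully on.
- **Not confirmed:** The button is on the far side of the tube, so neither camera saw it. That it locked rests on the forces and the tube's position only. The pictures also show no visible glow from the lamp.
- **Rest of the bench:** By eye, nothing else on the bench had moved, and the arm was touching nothing when I handed in.

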